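# Issue one nylon washer from the bench feeder

## Task

Press the yellow plunger of the washer feeder all the way down once and let it come up again, so that a single white washer is pushed out onto the bench. Then push that washer aside with a fingertip, sliding it along the bench without picking it up, until it lies flat and wholly on the green mark. The other washers stay in the feeder, and the funnel, the cup and the screwdriver are left where they are.

Things in the scene. Friction and masses are not known exactly. Their poses are not given: they have to be found in the camera images.
- feeder: Washer feeder, fixed to the bench. Origin on the bench, under the axis of its magazine; x points from the outlet back to the plunger, z up. The clear square magazine round the origin (50 mm along x, 44 mm along y, 56 mm high, open top) holds four stacked washers. Its front wall ends 13 mm above the bench: the outlet, towards -x. No floor or lip: washers slide directly on the bench.
- housing (a point): Centre of the top of the feeder's blue housing, 45 mm above the bench, where the plunger rises, 75 mm behind the feeder's origin. The housing is 100 mm along the feeder's x, 56 mm wide and 45 mm high, with 4 mm thick steel feet reaching 55 mm to either side.
- outlet (a point): Point on the bench in front of the outlet, 54 mm from the feeder's origin towards its -x: about where the centre of the ejected washer stops (up to some 10 mm further after a fast press). A hidden steel pusher, driven by the plunger, goes 2.2 times as far as the plunger and pushes the bottom washer out.
- plunger_top (a point): Centre of the top face of the plunger's round yellow cap, 38 mm diameter, 10 mm thick; 80 mm above the bench when up, 55 mm when fully down.
- plunger (a joint): Travel of the plunger in m: 0 up, 0.025 fully down (vertical). Spring return: about 3.5 N to start it, 7 N at the bottom, plus 1.5 N per 0.1 m/s of speed, then a firm stop. When it comes up the pusher withdraws and the stack drops by one washer (10 mm); a further press pushes out a further washer.
- washer0: The bottom washer of the stack, the one that comes out first: a white nylon disc with a black hub, 36 mm diameter, 10 mm thick, 20 g. Origin at the centre of its underside. It starts on the bench inside the magazine.
- washer1: Second washer from the bottom, same shape; it must stay in the magazine.
- washer2: Third washer from the bottom, same shape; it must stay in the magazine.
- washer3: Top washer, same shape; it must stay in the magazine.
- green_mark: Green round mark, 90 mm diameter, flush with the bench (no step): where the washer is to lie. Origin at its centre. It lies on the left or the right of the outlet, 120 to 170 mm from the feeder's centre line.
- blue_mark: Blue round mark of the same size on the other side of the outlet; not for this washer.
- funnel: Loose red plastic funnel piece standing on the bench, 68 mm diameter, 62 mm high; leave alone. Origin at the centre of its underside.
- cup: Loose smoky clear cup standing on the bench, 72 mm diameter at the rim, 85 mm high; leave alone. Origin at the centre of its underside.
- driver: Loose screwdriver lying on the bench on the robot's side of the feeder, along its x axis, under 35 mm high; leave alone.
There are look-alikes about, which are no part of the job. What is shaped like the washer3 but orange or turquoise is not meant.

How it is judged:
By the outcome, as a careful person would: the job done as asked, in the order asked, and still so for the second after the job is handed in, with the robot touching nothing.
It also fails if it takes over 45 s, if anything falls off the work surface, if the arm or the gripper's body presses on something with over 40 N, if the wrist force passes 120 N, or if a joint passes its speed limit or range.

## Robot

A 6-joint arm with a two-finger parallel gripper is mounted at the origin on the work surface. World frame = base frame: x ahead of the robot, y to its left, z up, the work surface at z = 0. Lengths are in mm, angles in rad, forces in N, time in s.
With the tool pointing down it reaches from about 350 to 975 mm from the base axis. Payload 7.1 kg.
Tool frame: the origin (TCP) lies on the front face of the gripper's body, between the roots of the fingers; the fingertips stand 80 mm ahead of it and the grasp point (between the pads) lies 61 mm ahead of it (env.tips_ahead is the distance from the TCP to the fingertips, in mm); z points along the fingers, y is the line along which they close (so a half turn about z gives the same grasp; the last joint's range is limited). The gripper opens to 88 mm and grips with 3 to 60 N. Pads are 20 mm wide; open, the fingers measure 115 mm over their backs; the gripper's body (75 mm by 178 mm) begins 61 mm behind the grasp point.
Start: joints at [-1.321, 0.423, 1.63, -0, 1.089, -0.019], TCP at [166.003, -602.535, 302.675] pointing down, gripper open.
Joint ranges: [-3, 3], [-0.9, 2.11], [0.09, 2.58], [-1.31, 4.45], [0.11, 2.69], [-2.54, 2.54]. Speed limits (rad/s): [2.39, 2.39, 3.01, 3.14, 3.14, 3.14].

## Interface

Orientations are given as a unit quaternion [x, y, z, w].
In Python, from station import env, set_gripper, viewer, workorder gives the robot as it stands. Calls block until the motion is done:
- env.reach(position, orientation): joint-space move of the TCP to a pose.
- env.move_l(position, rot=None, rate=150, f_stop=None): straight line of the TCP; rot=None keeps the orientation; rate is the mean speed in mm/s. With f_stop (N) it stops when the force on the tool has changed by that much, and returns True; else False.
- env.move_joints(angles): joint-space move.
- set_gripper(opening): finger opening in mm; the grip force is fixed at half the most; returns when the fingers have stopped.
- env.hold(seconds).
- env.ik(position, orientation): joint angles nearest the present ones, or None.
- env.read_state(): the state.
- viewer.camera(name): name is "scene" or "top" or "wrist"; returns the picture (384x512x3 uint8, blue, green, red); there is no depth.
- viewer.camera_params(name): a dict with "fx", "fy", "cx", "cy" (pixels), "pose" (4x4, takes a point from camera to world coordinates); the wrist camera has in their place "tool_from_camera" (4x4, takes a point from camera to tool coordinates, whose origin is the TCP and whose axes are the flange's). Camera axes: x right, y up, looking along -z (the intrinsics and any distortion apply to the point x, -y, -z); pixel columns grow to the right and rows downward; lengths in mm; the calibration is good to about 2 mm. A picture is of the moment at which its call begins: read the wrist's pose just before it. camera_params takes no time and is no camera call.
A pose or a line that the arm cannot do raises env.IKError and nothing moves.
- workorder.sign_off(): hands the job in; it is judged then, once.
The state is a dict: "time_s": time; "qpos": joint angles; "dq": joint speeds; "tau": joint torques, N m; "tool_pos": TCP position; "orientation": TCP orientation; "force": force on the tool from outside, world axes, zero at the start; "wrist_torque": the same for the moment, N m; "width": finger opening in mm; "grip_force": force on a finger pad.
Only numpy, scipy, OpenCV 4.12 (cv2) and the standard library are available. Lean on these libraries where they do the work, as an engineer would, in place of code of your own. Each camera call takes 0.05 s, during which the arm holds its last target. There are 200 camera calls.

## Working session

There is one attempt and no reset: what is moved stays moved. The work goes in short steps, each a Python script; the robot and the scene stay as the last script left them, time stands still between calls to the robot, and variables do not carry over. Pictures are saved under pics/ and viewed, at most 10 in all, crops included, and the job is handed in when it is done.

```bash
mkdir -p pics && python3 - <<'E'
from station import env, viewer
import cv2, json
for n in ("scene","top"):
    im=viewer.camera(n); cv2.imwrite(f"pics/{n}0.png",im if n=="scene" else cv2.resize(im,(800,600),interpolation=cv2.INTER_CUBIC))
    print(n,{k:(v.tolist() if hasattr(v,'tolist') else v) for k,v in viewer.camera_params(n).items()})
s=env.read_state(); print(s["orientation"],s["time_s"])
E
```

```text
scene {'fx': 364.8504107224503, 'fy': 364.8504107224503, 'cx': 260.94504913801995, 'cy': 195.5373966643157, 'pose': [[-0.5661465166446723, -0.45895140424746567, 0.6847201838929413, 1035.962391516225], [0.8242919481308632, -0.3106032485070149, 0.47335864443729797, 336.207303507137], [-0.004572301141706511, 0.8323996819774556, 0.5541568943053047, 462.4772185947643], [0.0, 0.0, 0.0, 1.0]]}
top {'fx': 372.6705989997691, 'fy': 372.6705989997691, 'cx': 256.74419156061407, 'cy': 192.98102710819785, 'pose': [[-0.028529564638608156, 0.9742308278534757, -0.22374172163783582, 431.7305911271257], [-0.9995918595765613, -0.02747518538492218, 0.007824861426021979, 20.9848849756601], [0.0014758759445709104, 0.2238736434866675, 0.9746170599482654, 777.507580806016], [0.0, 0.0, 0.0, 1.0]]}
[ 9.90982269e-01  1.33991457e-01 -6.97230061e-05 -6.52917360e-04] 0.1
```

View pics/top0.png

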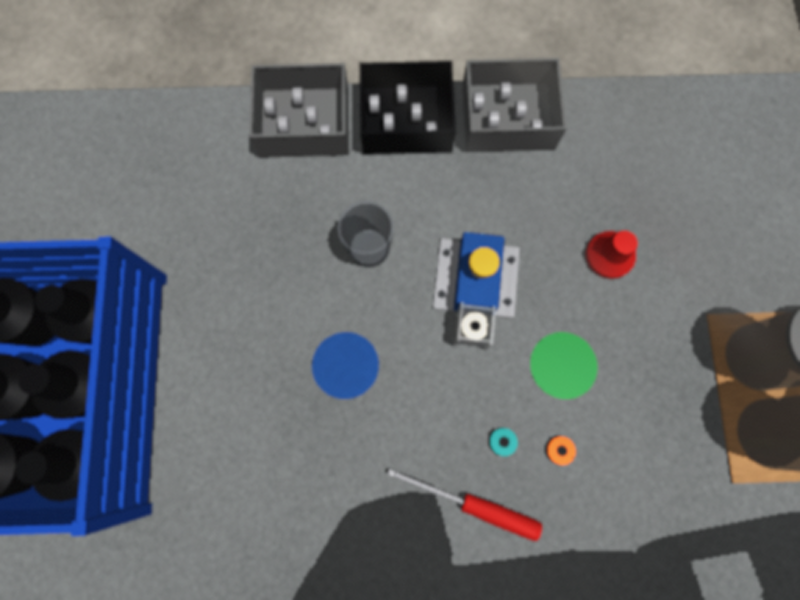

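View pics/scene0.png

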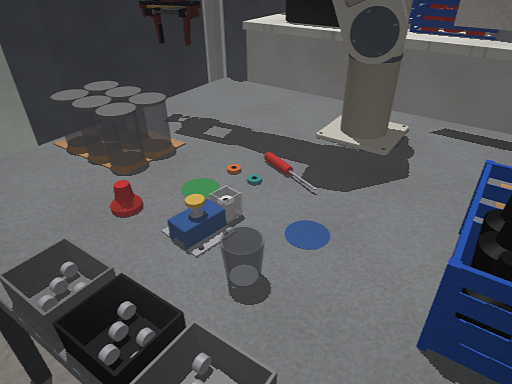

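The top view (800x600) shows the plunger cap at (484,261), the white washer stack in the magazine at (475,326), the green mark at (564,365), the blue mark at (346,365), the funnel at (611,255) and the cup at (366,237). The turquoise (504,441) and orange (562,450) discs are look-alikes. The screwdriver lies nearest the robot.

```bash
cat > h.py <<'E'
from station import env, set_gripper, viewer, workorder
import numpy as np, cv2
from scipy.spatial.transform import Rotation as R
def ray(n,u,v,z,T=None):
    p=viewer.camera_params(n); T=p["pose"] if T is None else T; T=np.array(T)
    d=T[:3,:3]@np.array([(u-p["cx"])/p["fx"],-(v-p["cy"])/p["fy"],-1]); o=T[:3,3]
    return (o+d*(z-o[2])/d[2])[:3]
def down(yaw): # tool z down, tool y along world angle yaw
    y=np.array([np.cos(yaw),np.sin(yaw),0]); z=np.array([0,0,-1.]); 
    return R.from_matrix(np.array([np.cross(y,z),y,z]).T).as_quat()
def wristT():
    s=env.read_state(); T=np.eye(4); T[:3,:3]=R.from_quat(s["orientation"]).as_matrix(); T[:3,3]=s["tool_pos"]
    return T@np.array(viewer.camera_params("wrist")["tool_from_camera"])
E
python3 - <<'E'
from h import *
k=.64
def t(n,u,v,z): p=ray("top",u*k,v*k,z); print(n,p.round(0)); return p
c=t("cap",484,261,80); w=t("washer top",475,326,40); g=t("green",564,365,0); t("blue",346,365,0)
t("funnel",611,262,0); t("turq",504,441,10); t("orange",562,450,10); t("driver tip",388,470,10); t("handle",540,530,15)
t("feetFL",435,308,4);t("feetFR",515,316,4);t("BL",441,239,4);t("BR",519,247,4)
print("cap scene",ray("scene",195,200,80), "green scene",ray("scene",201,187,0),"fun",ray("scene",126,207,0))
d=(c-w)[:2]; print(np.linalg.norm(d),np.degrees(np.arctan2(d[1],d[0])))
im=viewer.camera("top"); cv2.imwrite("pics/c1.png",cv2.resize(im[130:310,190:430],(800,600),interpolation=cv2.INTER_CUBIC))
E
```

```text
cap [641. -90.  80.]
washer top [566. -79.  40.]
green [ 517. -200.    0.]
blue [525.  91.   0.]
funnel [ 658. -279.    0.]
turq [ 421. -112.   10.]
orange [ 408. -185.   10.]
driver tip [389.  38.  10.]
handle [ 313. -148.   15.]
feetFL [599. -31.   4.]
feetFR [ 585. -139.    4.]
BL [697. -43.   4.]
BR [ 683. -152.    4.]
cap scene [644.48077122 -83.6241221   80.        ] green scene [ 514.14001505 -197.40955904    0.        ] fun [ 6.67571222e+02 -2.78020206e+02 -5.68434189e-14]
75.55466387162217 -7.998527871863935
```

View pics/c1.png

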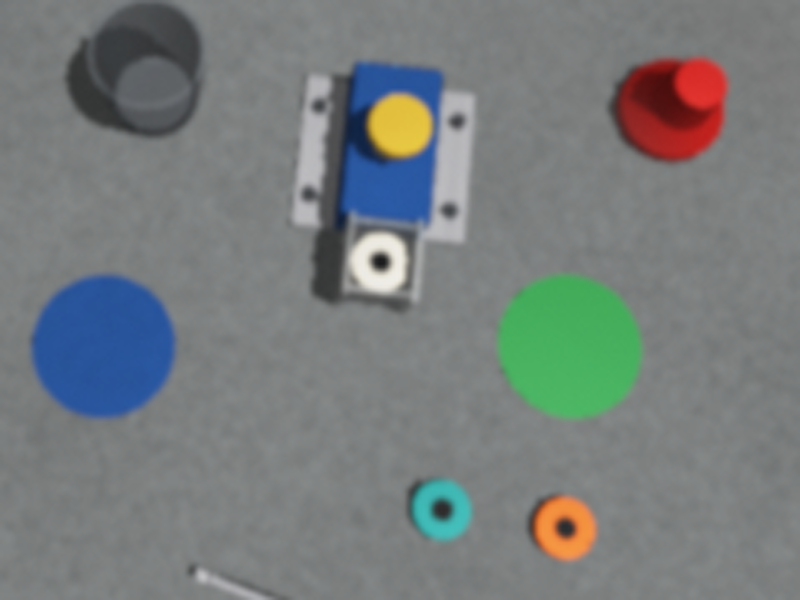

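The crop confirms the yellow cap at (400,125), with the white stack at (379,262) and the green mark at (570,347). The cap to stack distance of 75.5 mm matches the given 75 mm. The feeder heads at -8°. Pressing now.

```bash
python3 - <<'E'
from h import *
q=down(np.radians(-8)); set_gripper(0)
env.reach([642,-88,300],q); print(env.read_state()["time_s"], env.read_state()["qpos"])
env.move_l([642,-88,175],rate=150)
print(env.move_l([642,-88,132],rate=40,f_stop=25)); env.hold(.2)
s=env.read_state(); print(s["tool_pos"],s["force"])
env.move_l([642,-88,175],rate=60); env.move_l([642,-88,240],rate=150)
im=viewer.camera("top"); cv2.imwrite("pics/c2.png",cv2.resize(im[130:310,190:430],(800,600),interpolation=cv2.INTER_CUBIC)); print(env.read_state()["time_s"])
im=viewer.camera("scene"); cv2.imwrite("pics/c3.png",cv2.resize(im[120:270,140:340],(800,600),interpolation=cv2.INTER_CUBIC)); print(env.read_state()["time_s"])
E
```

```text
3.975 [-1.56003066e-01  4.59498966e-01  1.57810138e+00 -1.97519234e-04
  1.10398543e+00 -1.49495553e-02]
True
[642.30942356 -88.01184543 135.36468708] [-1.37226362  0.41831278  8.8472456 ]
7.5667
7.6167
```

View pics/c2.png

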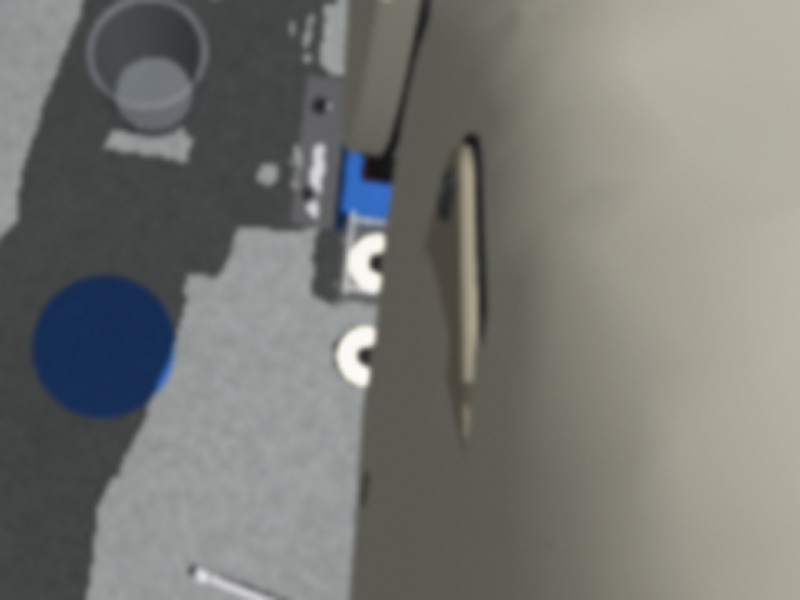

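View pics/c3.png

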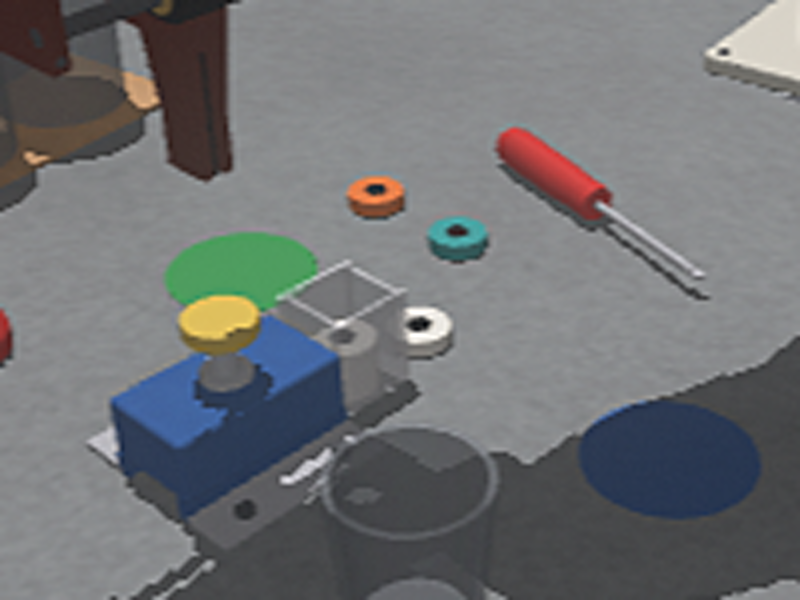

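The press went to tip z ≈ 55, which is fully down, and the cap is up again. One white washer lies on the bench at crop (366,356) in the top view, or (420,325) in the scene crop. The others are still in the magazine. Next is the push with slightly parted fingertips as a cradle.

```bash
python3 - <<'E'
from h import *
w=ray("top",190+366*.3,130+356*.3,10); w2=ray("scene",245,201.25,10); print(w,w2)
w=(w*.7+w2*.3)[:2]; g=np.array([516.,-199]); d=(g-w)/np.linalg.norm(g-w)
print(w,d, (w-np.array([566,-79]))@[.99,-.139])
q=down(np.arctan2(d[1],d[0])+np.pi/2)
P=lambda s,z,b=w:[*(b+s*d),z]
set_gripper(14)
env.reach(P(-60,240),q); env.move_l(P(-60,120),rate=200)
print("hit",env.move_l(P(-60,85),rate=80,f_stop=15))
L=np.linalg.norm(g-w)
print("hit",env.move_l(P(-30,85),rate=40,f_stop=15))
print("hit",env.move_l(P(L-26.6,85),rate=45,f_stop=15)); env.hold(.2)
print(env.read_state()["tool_pos"],env.read_state()["force"])
env.move_l(P(L-60,85),rate=60); env.move_l(P(L-60,240),rate=200)
env.reach(P(-140,300),q)
im=viewer.camera("top"); cv2.imwrite("pics/c4.png",cv2.resize(im[130:310,190:430],(800,600),interpolation=cv2.INTER_CUBIC)); print(env.read_state()["time_s"])
im=viewer.camera("scene"); cv2.imwrite("pics/c5.png",cv2.resize(im[120:270,100:300],(800,600),interpolation=cv2.INTER_CUBIC))
E
```

```text
[512.94297914 -71.10676012  10.        ] [515.01258919 -66.41608435  10.        ]
[513.56386215 -69.69955739] [ 0.01883757 -0.99982256] -53.20453799033025
hit False
hit False
hit False
[ 515.48896671 -172.31991705   85.00844036] [-0.57058569 -0.71000494  0.25869624]
16.8167
```

View pics/c4.png

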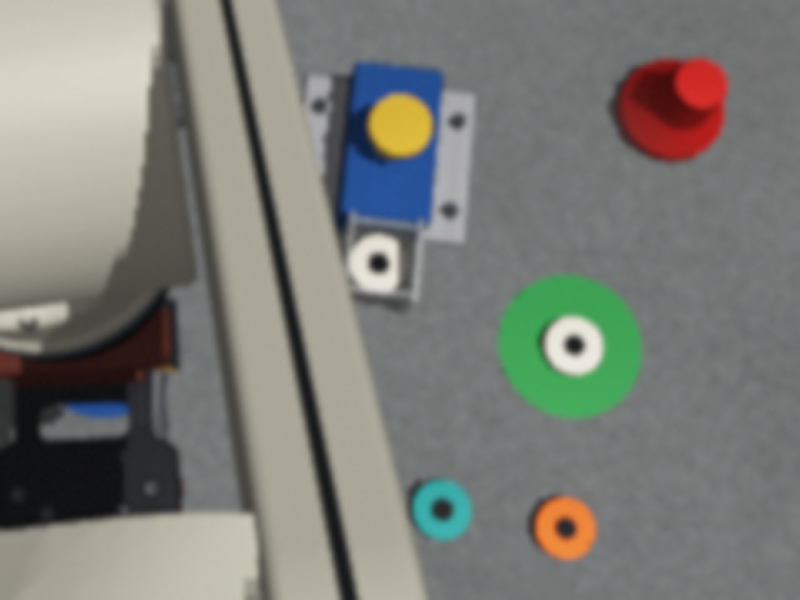

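View pics/c5.png

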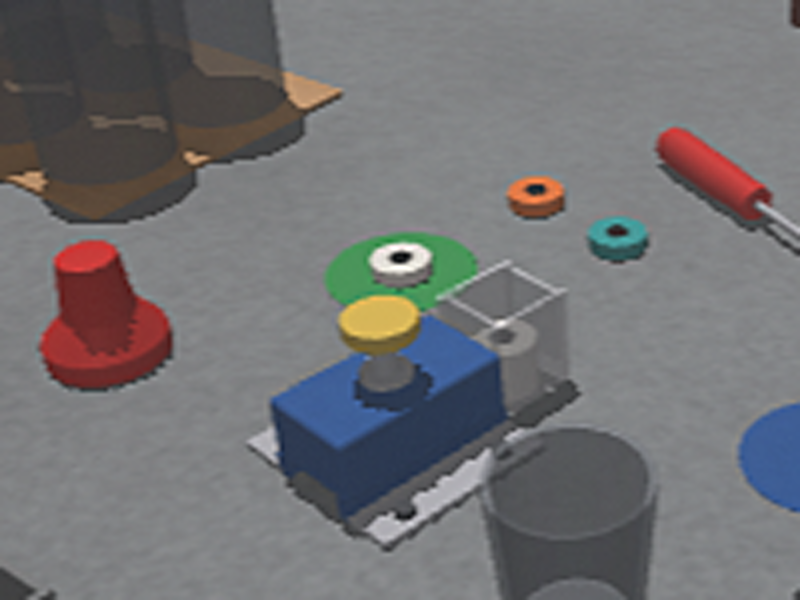

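The washer lies flat at (574,345), inside the green mark centred at (570,347). The plunger is up, the rest of the stack is in the magazine, and nothing else appears to have moved.

```bash
python3 -c "
from h import *
print(workorder.sign_off())"
```

```text
the job is handed in; nothing more can be done
None
```

The job is handed in: one full plunger press ejected a single white washer, and it now lies flat and wholly on the green mark; the other washers are still in the feeder, and the funnel, cup and screwdriver look undisturbed.

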